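Shut the water off and pull the filter strainer for inspection

TASK

Shut off the supply of the twin water filter by turning its red lever the full quarter turn to the closed stop, so that it stands across the pipe. Only then draw the blue-headed strainer up out of its bowl, tip it over on its side until it is level or within about 30 degrees of level, and finish while still holding it like that in the gripper, still, with all of it at least 17 cm above the worktop, so that its mesh can be looked over. Leave the valve shut, and leave the grey-headed cartridge in its bowl and the bottle, tub and brush where they are.

Things in the scene. Friction and masses are not known exactly. Their poses are not given: they have to be found in the camera images.
- filter_unit: Twin water filter fixed on the worktop. White base plate 100 x 400 x 8 mm, long along unit y; origin on the worktop. Two clear round bowls, 56 mm outside, 44 mm inside, rims 95 mm above the worktop, at unit (x, y) = (0, -140) and (0, -30) mm. A copper pipe 18 mm thick, axis 45 mm high, runs along y at x = 0 to the brass valve at y = +80 and an elbow at y = +190 mm.
- valve_pivot (a point): Point on the valve lever's upright hinge axis, at mid-height of the lever, 96 mm above the worktop (unit x, y = 0, +80 mm). Axes parallel to the filter unit's.
- valve_lever (a joint): Red valve lever's angle, 0 to 1.571 rad between hard stops. 0 = open: it points along the pipe to the unit's +y. 1.571 = closed: it points to the unit's -x, across the pipe. Grows counter-clockwise seen from above; stays where it is left; turning takes about 0.12 N m (2 N at 60 mm).
- lever_tip (a point): Outer end of the red lever, 92 mm from the hinge axis and at mid-height of the lever. The red sleeve, 14 mm wide and 16 mm tall (z = 88 to 104 mm), spans 24 to 92 mm from the axis; under it there is free air down to the pipe's top at 54 mm.
- strainer: Blue-headed strainer, 0.09 to 0.18 kg, loose, upright in either bowl. Origin at the centre of its foot, z towards the head. Steel mesh body 36 mm in diameter, z = 0 to 75 mm; blue flange 54 mm in diameter, z = 75 to 81 mm, resting on the bowl's rim (so the foot starts 20 mm above the worktop and rises 75 mm to leave the bowl); upright blue finger bar above it.
- strainer_grip (a point): Middle of the strainer's finger bar, at z = 105 mm of the strainer; same axes as the strainer. The bar is 44 mm along the strainer's x, 14 mm thick along its y and spans z = 81 (flange top) to 119 mm. Grip it across its thickness.
- cartridge: Grey-headed white cartridge of the same shape and size as the strainer, standing in the other bowl. To be left alone.
- softener: Yellow bottle, 60 mm in diameter, 140 mm tall, standing near the filter's unit -y end; origin under its centre. To be left alone.
- tub: White tub with a green lid, 64 mm in diameter, 65 mm tall, beyond the filter; origin under its centre. To be left alone.
- brush: Small brush, 180 mm long, lying along its x, beyond the filter. To be left alone.
Not all that is in view belongs to the job. Several things have the shape of the strainer; the one meant has the colours described above.

How it is judged:
On the way, in this order (a step that is already met when the one before it is completed fails the run):
1. the valve lever is turned to its closed stop (over 1.45 rad) (value of joint valve_lever above 1.45 rad), for 0.2 s.
2. the strainer is drawn up clear of its bowl with the valve still shut (z of strainer in the frame of filter_unit above 0.1 m and value of joint valve_lever above 1.4 rad and contact force between the fingers and strainer above 0.5 N), for 0.1 s.
At the end, for the whole second after the job is handed in: Valve shut (over 1.4 rad); strainer held still by the fingers alone, its long axis 50 to 130 degrees from upright, foot and bar over 150 mm above the worktop, touching neither filter nor bystanders; cartridge, bottle, tub and brush within 30 mm of their places, the first three upright (value of joint valve_lever above 1.4 rad and angle between strainer's own z axis and vertical between 0.87 and 2.27 rad and height (world z) of each of strainer, strainer_grip above 0.15 m and contact force between the fingers and strainer above 0.5 N and linear speed of strainer below 0.03 m/s and angular speed of strainer below 0.2 rad/s and contact force between strainer and filter_unit below 0.05 N and contact force between strainer and cartridge below 0.05 N and contact force between strainer and softener below 0.05 N and contact force between strainer and tub below 0.05 N and contact force between strainer and brush below 0.05 N and distance of each of cartridge, softener, tub, brush from where it was at the start of the episode below 0.03 m and angle between each of cartridge, softener, tub's own z axis and vertical below 0.2 rad); the arm keeps its last pose, push and grip.
It fails at once if the strainer is raised more than 15 mm in its bowl while the valve is not shut (z of strainer in the frame of filter_unit above 0.035 m and value of joint valve_lever below 1.4 rad).
It fails at once if the grey-headed cartridge is moved by more than 30 mm (distance of cartridge from where it was at the start of the episode above 0.03 m).
It fails at once if the yellow bottle is moved by more than 30 mm (distance of softener from where it was at the start of the episode above 0.03 m).
It fails at once if the white tub is moved by more than 30 mm (distance of tub from where it was at the start of the episode above 0.03 m).
It fails at once if the brush is moved by more than 30 mm (distance of brush from where it was at the start of the episode above 0.03 m).
It also fails if it takes over 51 s, if anything falls off the work surface, if the arm or the gripper's body presses on something with over 40 N, if the wrist force passes 120 N, or if a joint passes its speed limit or range.

ROBOT

A 6-joint arm with a two-finger parallel gripper is mounted at the origin on the work surface. World frame = base frame: x ahead of the robot, y to its left, z up, the work surface at z = 0. Lengths are in m, angles in rad, forces in N, time in s.
With the tool pointing down it reaches from about 0.375 to 0.9 m from the base axis. Payload 3.1 kg.
Tool frame: the origin (TCP) lies at the very end of the fingers, on their centre line; the grasp point (between the pads) lies 19 mm behind it; z points along the fingers, y is the direction in which the jaws open and shut (so a half turn about z gives the same grasp; the last joint's range is limited). The gripper opens to 85 mm and grips with 20 to 120 N. Pads are 22 mm wide; open, the fingers measure 114 mm over their backs; the gripper's body (76 mm by 85 mm) begins 54 mm behind the grasp point. The pads swing forward as they close: fully open they stand 13 mm farther back than shut.
Start: joints at [-1.306, 0.527, 1.433, -0, 1.181, -0.178], TCP at [0.268, -0.564, 0.231] pointing down, gripper open.
Joint ranges: [-3.08, 3.08], [-0.75, 2.2], [0.22, 2.44], [-1.43, 4.57], [0, 2.65], [-2.85, 2.85]. Speed limits (rad/s): [2.79, 2.79, 3.14, 3.14, 3.14, 3.14].

INTERFACE

Orientations are given as a unit quaternion [x, y, z, w].
In Python, from bench import readout, viewer, ctrl gives the robot as it stands.
- The arm moves only by the tool carry_out, never from a script. Its argument "motion" is a list of rows, each an object of numbers: "tx", "ty", "tz": the shift along the tool's x, y, z in cm; "ax", "ay", "az": the turn, a rotation vector about the tool's x, y, z in rad. In form: [{"tx": .., "ty": .., "tz": .., "ax": .., "ay": .., "az": ..}, ...]. A call has exactly 5 rows; each row shifts and turns the commanded pose from where the row before left it, along the tool's axes as they then stand; what a row does not reach is not made up. A row lasts 1/10 s, in which the tool goes at most 50 mm and 8.59 degrees, less where a joint would pass 70% of its speed; a pose out of reach is approached as far as the arm can. A call with a gripper value outside its range is refused whole. "claw" is the closure, from 0 (fully open) to 1 (shut), set as the call begins (left out, the last holds). The fingers move at their own pace and stop on an object; "squeeze" is the grip in N (left out, the last holds). Time passes only in rows, so rows that do not move let the fingers close, or fill a call up. It gives the time, the measured TCP pose, the force and the opening at its end, in the units of the state.
- readout.get_obs(): the state, without advancing time (a new reading comes with each control period).
- viewer.snapshot(name): name is "scene" or "top"; returns (picture, depth): 384x512x3 uint8, blue, green, red; 384x512 float32, m along the optical axis (not along the pixel's ray), 0 where there is no reading.
- viewer.get_calibration(name): a dict with "fovy" (degrees; the focal length in pixels is half the picture's height over the tangent of half this angle, whatever the lens; pixels are square), "cx", "cy" (the principal point, pixels), "k1" (the pictures are not rectified: a ray, as slopes to the right and down, at radius r is drawn at 1 + k1 r^2 times it, then the intrinsics apply), "R" (3x3) and "t" (3): a world point X has camera coordinates R X + t. Camera axes: x right, y down, z forward; pixel columns grow to the right and rows downward; lengths in m; the calibration is good to about 2 mm. A picture is of the moment at which its call begins. get_calibration takes no time and is no camera call.
- ctrl.finish_job(): hands the job in, once; it reports no verdict.
The state is a dict: "t": time; "joint_pos": joint angles; "dq": joint speeds; "tau": joint torques, N m; "position": TCP position; "tcp_rot": TCP orientation; "force": force on the tool from outside, world axes, zero at the start; "torque": the same for the moment, N m; "width": finger opening in m.
Only numpy, scipy, OpenCV 4.12 (cv2) and the standard library are available. Lean on these libraries where they do the work, as an engineer would, in place of code of your own. Each camera call takes 0.05 s, during which the arm holds its last target. There are 200 camera calls.

## Working session

There is one attempt and no reset: what is moved stays moved. The work goes in short steps, Python scripts to look and compute and a tool call to move; the robot and the scene stay as the last step left them, time stands still between calls to the robot, and variables do not carry over. Pictures are saved under pics/ and viewed, about 8 in all and at most 12, crops included, and the job is handed in when it is done.

Besides the shell and the picture viewer there is one more tool, called as name([rows], argument=value, ...), one row to a line, values as JSON. carry_out: Moves the arm, as the interface text tells. Its arguments: {"type":"object","properties":{"motion":{"type":"array","items":{"type":"object","properties":{"tx":{"type":"number"},"ty":{"type":"number"},"tz":{"type":"number"},"ax":{"type":"number"},"ay":{"type":"number"},"az":{"type":"number"}}}},"claw":{"type":"number"},"squeeze":{"type":"number"}},"required":["motion"]}

```bash
mkdir -p pics
cat > h.py <<'E'
import numpy as np, cv2
from scipy.spatial.transform import Rotation as Ro
from bench import readout, viewer, ctrl
def K(n):
    c=viewer.get_calibration(n); f=192/np.tan(np.radians(c["fovy"])/2)
    return c,f
def ray(n,u,v):
    c,f=K(n); x,y=(u-c["cx"])/f,(v-c["cy"])/f
    rd=np.hypot(x,y); r=rd
    for _ in range(30): r=rd/(1+c["k1"]*r*r)
    s=r/rd if rd>0 else 1
    R=np.array(c["R"]); t=np.array(c["t"])
    return -R.T@t, R.T@np.array([x*s,y*s,1])
def atz(n,u,v,z):
    o,d=ray(n,u,v); return o+d*(z-o[2])/d[2]
def atd(n,u,v,dep):
    o,d=ray(n,u,v); return o+d*dep
def proj(n,X):
    c,f=K(n); p=np.array(c["R"])@np.array(X)+np.array(c["t"]); x,y=p[:2]/p[2]; g=1+c["k1"]*(x*x+y*y)
    return c["cx"]+f*x*g, c["cy"]+f*y*g
def snap(n,name,crop=None,k=1):
    im,d=viewer.snapshot(n); np.save("pics/"+name+".npy",d); cv2.imwrite("pics/"+name+"_raw.png",im)
    o=im
    if crop: u0,v0,u1,v1=crop; o=im[v0:v1,u0:u1]
    cv2.imwrite("pics/"+name+".png",cv2.resize(o,None,fx=k,fy=k,interpolation=cv2.INTER_CUBIC)); return im,d
E
python3 - <<'E'
from h import *
for n in("scene","top"):
    snap(n,n+"0",k=1.5); c=viewer.get_calibration(n); print(n,c["fovy"],c["k1"],-np.array(c["R"]).T@np.array(c["t"]))
o=readout.get_obs();print({k:np.round(v,3) for k,v in o.items()})
E
```

```text
scene 49.087070993980916 -0.09316004263730572 [ 1.02355676 -0.49426907  1.04414739]
top 53.96941804269351 0.026929627441204706 [ 0.43520899 -0.04562233  1.03942207]
{'t': np.float64(0.1), 'joint_pos': array([-1.306,  0.528,  1.434, -0.   ,  1.181, -0.179]), 'dq': array([ 0.002, -0.002, -0.004, -0.001, -0.   , -0.001]), 'tau': array([ 0.0000e+00, -4.4330e+01, -1.7859e+01, -0.0000e+00,  4.0000e-03,
       -0.0000e+00]), 'position': array([ 0.268, -0.564,  0.23 ]), 'tcp_rot': array([ 0.975,  0.22 , -0.   , -0.001]), 'force': array([-1.147, -0.294, -0.278]), 'torque': array([ 0.011,  0.001, -0.036]), 'width': np.float64(0.086)}
```

View pics/scene0.png

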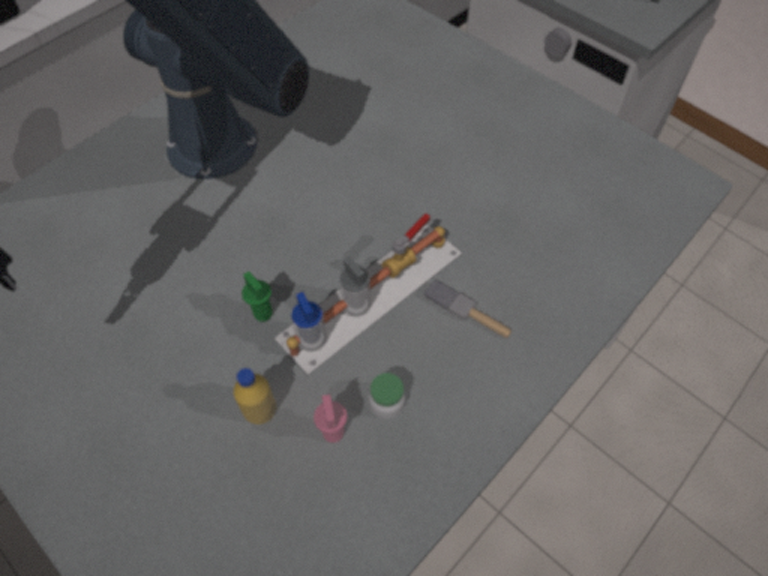

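View pics/top0.png

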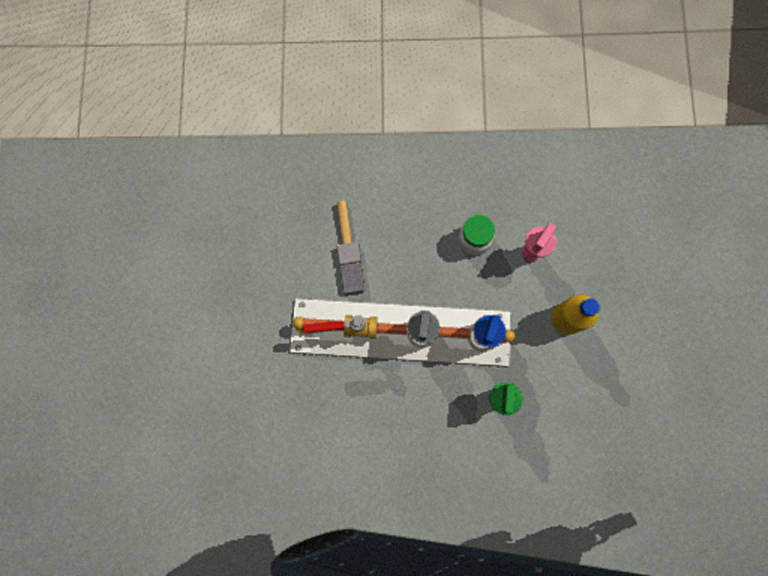

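Scene and top show four strainer-shaped things, given here as top ×1.5 pixels: blue in bowl (490,331), grey in bowl (423,328), green loose (507,399) and pink loose (540,243). The blue-headed one with a mesh body in the bowl fits the description. The red lever points left from the pivot (358,325), which is unit +y ≈ world +y. I'll confirm all this in an enlarged crop.

Run:
```python
import cv2
im=cv2.imread("pics/top0_raw.png")[190:260,185:351]
cv2.imwrite("pics/c1.png",cv2.resize(im,None,fx=4.8,fy=4.8,interpolation=cv2.INTER_CUBIC))
```

```text
(no output)
```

View pics/c1.png

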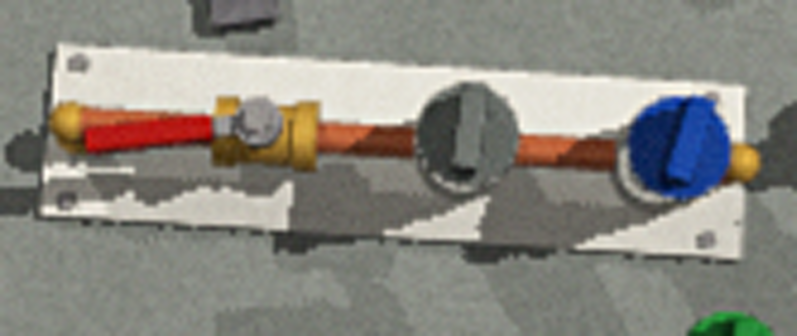

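The crop confirms it: blue head (680,147) at the unit's −y end, grey head (467,138), and the red lever from (213,126) to its tip (85,138), with the hinge near (257,122). Now to measure.

Run:
```python
from h import *
U=lambda p:(185+p[0]/4.8-.4,190+p[1]/4.8-.4)
C=[atz("top",*U(p),.008) for p in [(57,43),(745,87),(741,259),(40,215)]]
C=np.array(C);print(C.round(4), [np.linalg.norm(C[i]-C[i-1]).round(3) for i in range(4)])
c=C.mean(0); yv=(C[0]+C[3]-C[1]-C[2]);yv/=np.linalg.norm(yv); xv=np.array([yv[1],-yv[0],0]);print("c",c.round(4),"y",yv.round(4),np.degrees(np.arctan2(-yv[0],yv[1])))
for n,y in(("blue",-.14),("grey",-.03),("piv",.08)): print(n,(c+yv*y).round(4))
for n,p,z in(("blueflange",(680,147),.101),("greyfl",(467,138),.101),("lev tip",(85,138),.104),("lev in",(213,126),.104)): print(n,atz("top",*U(p),z).round(4))
# depth points of blue bar
im=cv2.imread("pics/top0_raw.png");d=np.load("pics/top0.npy")
def bar(u0,v0,u1,v1,lo,hi):
    P=np.array([atd("top",u,v,d[v,u]) for v in range(v0,v1) for u in range(u0,u1) if d[v,u]>0])
    P=P[(P[:,2]>lo)&(P[:,2]<hi)]; q=P[:,:2]-P[:,:2].mean(0); w,V=np.linalg.eigh(q.T@q/len(q)); print("bar",len(P),P.mean(0).round(4),np.sqrt(12*w).round(4),V[:,1].round(3),"minmaxz",P[:,2].min(),P[:,2].max())
bar(308,203,345,240,.132,.15)
bar(268,203,300,240,.132,.15)
bar(195,205,232,228,.09,.12)
```

```text
[[ 0.6189  0.1562  0.008 ]
 [ 0.5882 -0.24    0.008 ]
 [ 0.4906 -0.2331  0.008 ]
 [ 0.5195  0.1636  0.008 ]] [np.float64(0.1), np.float64(0.397), np.float64(0.098), np.float64(0.398)]
c [ 0.5543 -0.0383  0.008 ] y [0.075  0.9972 0.    ] -4.2985611117882625
blue [ 0.5438 -0.1779  0.008 ]
grey [ 0.552  -0.0683  0.008 ]
piv [0.5603 0.0414 0.008 ]
blueflange [ 0.5434 -0.1875  0.101 ]
greyfl [ 0.5493 -0.0774  0.101 ]
lev tip [0.5514 0.1216 0.104 ]
lev in [0.5568 0.0548 0.104 ]
bar 110 [ 0.5434 -0.1867  0.1374] [0.0144 0.0438] [-0.938  0.345] minmaxz 0.13230909631233423 0.14142176258877226
bar 104 [ 0.5515 -0.0777  0.1371] [0.0139 0.0444] [-0.988  0.157] minmaxz 0.13258477542699498 0.14125123101122583Traceback (most recent call last):
  File "<stdin>", line 15, in <module>
  File "<stdin>", line 11, in bar
  File "h.py", line 17, in atd
    o,d=ray(n,u,v); return o+d*dep
        ~~~^^^^^^^
  File "h.py", line 8, in ray
    c,f=K(n); x,y=(u-c["cx"])/f,(v-c["cy"])/f
        ~^^^
  File "h.py", line 5, in K
    c=viewer.get_calibration(n); f=192/np.tan(np.radians(c["fovy"])/2)
ValueError: time passes only in moves, steps and waits
```

```bash
python3 - <<'E'
s=open("h.py").read()
s=s.replace('''    c=viewer.get_calibration(n); f=''','''    c=_c.setdefault(n,None) or viewer.get_calibration(n); _c[n]=c; f=''').replace("def K(n)","_c={}\ndef K(n)")
s+='''
def togo(target,R=None):
    o=readout.get_obs(); r=Ro.from_quat(o["tcp_rot"]) if R is None else R
    print("t",round(float(o["t"]),2),"pos",np.array(o["position"]).round(4),"togo cm tool",(r.inv().apply(np.array(target)-o["position"])*100).round(2))
'''
open("h.py","w").write(s)
E
cat > lev.py <<'E'
from h import *
piv=np.array([.5596,.0316]); yv=np.array([.075,.9972]); nx=np.array([-.9972,.075])  # unit +y, -x
yaw=np.radians(-20.2); tx=np.array([np.cos(yaw),np.sin(yaw)]); ty=np.array([np.sin(yaw),-np.cos(yaw)])
def c(th,r,extra=0):
    l=yv*np.cos(th)+nx*np.sin(th); p=-yv*np.sin(th)+nx*np.cos(th)   # p = push direction
    h=11*abs(p@tx)+15*abs(p@ty)
    return piv+l*r-p*(.007+h/1000+extra)
E
python3 - <<'E'
from lev import *
P=[c(.1,.068,.02)]+[c(t,.068) for t in np.linspace(.15,1.6,13)]
for a,b in zip(P,P[1:]): d=(b-a)*100; print(b.round(3),"tx,ty",(d@tx).round(2),(d@ty).round(2))
print(P[0])
E
```

```text
[0.578 0.101] tx,ty -2.17 0.75
[0.57  0.103] tx,ty -0.77 0.09
[0.562 0.104] tx,ty -0.78 0.18
[0.554 0.104] tx,ty -0.78 0.29
[0.545 0.103] tx,ty -0.76 0.4
[0.537 0.101] tx,ty -0.72 0.51
[0.528 0.097] tx,ty -0.67 0.62
[0.52  0.092] tx,ty -0.59 0.72
[0.513 0.086] tx,ty -0.5 0.81
[0.506 0.079] tx,ty -0.39 0.89
[0.501 0.073] tx,ty -0.27 0.81
[0.496 0.066] tx,ty -0.19 0.74
[0.493 0.059] tx,ty -0.1 0.79
[0.60064685 0.1006458 ]
```

carry_out([
  {"az": 0.148},
  {"az": 0.148},
  {"az": 0.148},
  {"az": 0.148},
  {"az": 0.148},
], claw=1)

```text
schema error: expected keys tx, ty, tz, ax, ay, az
```

carry_out([
  {"tx": 0, "ty": 0, "tz": 0, "ax": 0, "ay": 0, "az": 0.148},
  {"tx": 0, "ty": 0, "tz": 0, "ax": 0, "ay": 0, "az": 0.148},
  {"tx": 0, "ty": 0, "tz": 0, "ax": 0, "ay": 0, "az": 0.148},
  {"tx": 0, "ty": 0, "tz": 0, "ax": 0, "ay": 0, "az": 0.148},
  {"tx": 0, "ty": 0, "tz": 0, "ax": 0, "ay": 0, "az": 0.148},
], claw=1)

```text
t: 0.6
position: [0.2683, -0.564, 0.2307]
tcp_rot: [0.989, -0.151, -0.0, -0.001]
force: [-0.4, -0.1, -0.4]
width: 0.0128
```

Run:
```python
from h import *
o=readout.get_obs(); M=Ro.from_quat(o["tcp_rot"]).as_matrix(); print(M.round(3),np.degrees(np.arctan2(M[1,0],M[0,0])),o["joint_pos"].round(3))
togo([.60,.10,.23])
```

```text
[[ 0.955 -0.298 -0.   ]
 [-0.298 -0.955  0.001]
 [-0.001 -0.001 -1.   ]] -17.320505356999437 [-1.305  0.528  1.433  0.     1.181  0.568]
t 0.6 pos [ 0.2683 -0.564   0.2307] togo cm tool [ 11.9  -73.26   0.15]
```

carry_out([
  {"tx": 0.8, "ty": -4.5, "tz": 0, "ax": 0, "ay": 0, "az": 0.05},
  {"tx": 0.6, "ty": -4.8, "tz": 0, "ax": 0, "ay": 0, "az": 0},
  {"tx": 0.6, "ty": -4.8, "tz": 0, "ax": 0, "ay": 0, "az": 0},
  {"tx": 0.6, "ty": -4.8, "tz": 0, "ax": 0, "ay": 0, "az": 0},
  {"tx": 0.6, "ty": -4.8, "tz": 0, "ax": 0, "ay": 0, "az": 0},
])

```text
t: 1.1
position: [0.3772, -0.3493, 0.231]
tcp_rot: [0.985, -0.173, -0.0, -0.0]
force: [0.1, 0.5, 0.2]
width: 0.0002
```

carry_out([
  {"tx": 0.6, "ty": -4.8, "tz": 0, "ax": 0, "ay": 0, "az": 0},
  {"tx": 0.6, "ty": -4.8, "tz": 0, "ax": 0, "ay": 0, "az": 0},
  {"tx": 0.6, "ty": -4.8, "tz": 0, "ax": 0, "ay": 0, "az": 0},
  {"tx": 0.6, "ty": -4.8, "tz": 0, "ax": 0, "ay": 0, "az": 0},
  {"tx": 0.6, "ty": -4.8, "tz": 0, "ax": 0, "ay": 0, "az": 0},
])

```text
t: 1.6
position: [0.4869, -0.1337, 0.2311]
tcp_rot: [0.985, -0.172, -0.0, -0.0]
force: [0.9, -0.5, -0.0]
width: 0.0002
```

Run:
```python
from h import *
o=readout.get_obs(); M=Ro.from_quat(o["tcp_rot"]).as_matrix(); print(np.degrees(np.arctan2(M[1,0],M[0,0])),o["joint_pos"].round(3))
togo([.60,.10,.23])
```

```text
-19.84680226299353 [-0.49   0.367  1.729 -0.     1.046  1.428]
t 1.6 pos [ 0.4869 -0.1337  0.2311] togo cm tool [  2.7  -25.82   0.11]
```

carry_out([
  {"tx": 0.6, "ty": -4.8, "tz": 0, "ax": 0, "ay": 0, "az": 0},
  {"tx": 0.6, "ty": -4.8, "tz": 0, "ax": 0, "ay": 0, "az": 0},
  {"tx": 0.6, "ty": -4.8, "tz": 0, "ax": 0, "ay": 0, "az": 0},
  {"tx": 0.6, "ty": -4.8, "tz": 0, "ax": 0, "ay": 0, "az": 0},
  {"tx": 0.5, "ty": -4.8, "tz": 0, "ax": 0, "ay": 0, "az": 0},
])

```text
t: 2.1
position: [0.5957, 0.0822, 0.2309]
tcp_rot: [0.985, -0.172, -0.0, 0.0]
force: [-0.2, -0.5, 1.0]
width: -0.0001
```

carry_out([
  {"tx": 0, "ty": 0, "tz": 3, "ax": 0, "ay": 0, "az": 0},
  {"tx": 0, "ty": 0, "tz": 3, "ax": 0, "ay": 0, "az": 0},
  {"tx": 0, "ty": 0, "tz": 0, "ax": 0, "ay": 0, "az": 0},
  {"tx": 0, "ty": 0, "tz": 0, "ax": 0, "ay": 0, "az": 0},
  {"tx": 0, "ty": 0, "tz": 0, "ax": 0, "ay": 0, "az": 0},
])

```text
t: 2.6
position: [0.5963, 0.0798, 0.1728]
tcp_rot: [0.985, -0.173, 0.001, -0.0]
force: [0.0, 0.7, -0.5]
width: -0.0
```

Run:
```python
from h import *
togo([.60,.10,.078])
snap("top","t1",(170,170,330,270),4.8)
```

```text
t 2.6 pos [0.5963 0.0798 0.1728] togo cm tool [-0.37 -2.02  9.48]
```

View pics/t1.png

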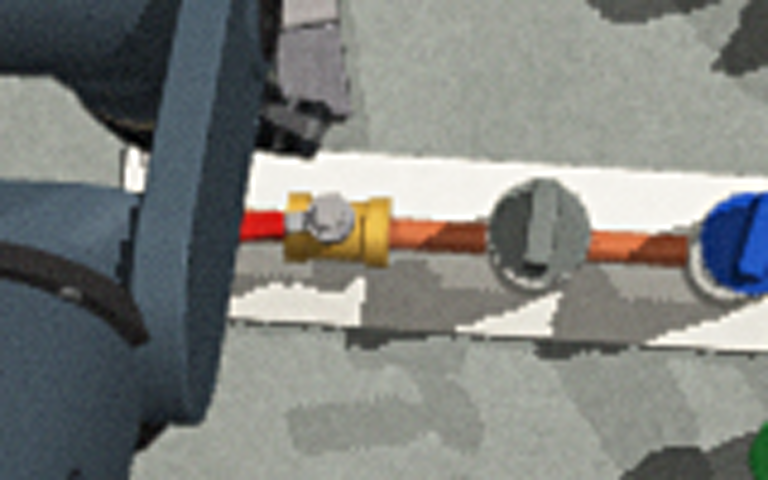

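The arm hides the lever tip here, but the heads (grey 540,230; blue 740,240) and the valve have not moved. The finger is outside the lever, so I go down and push.

carry_out([
  {"tx": -0.4, "ty": -2, "tz": 1.5, "ax": 0, "ay": 0, "az": 0},
  {"tx": 0, "ty": 0, "tz": 4, "ax": 0, "ay": 0, "az": 0},
  {"tx": 0, "ty": 0, "tz": 4, "ax": 0, "ay": 0, "az": 0},
  {"tx": 0, "ty": 0, "tz": 0, "ax": 0, "ay": 0, "az": 0},
  {"tx": 0, "ty": 0, "tz": 0, "ax": 0, "ay": 0, "az": 0},
])

```text
t: 3.15
position: [0.5989, 0.1001, 0.0773]
tcp_rot: [0.985, -0.173, 0.0, -0.0]
force: [0.7, -0.1, 0.2]
width: -0.0002
```

carry_out([
  {"tx": -1.5, "ty": 0.4, "tz": 0, "ax": 0, "ay": 0, "az": 0},
  {"tx": -0.7, "ty": 0.3, "tz": 0, "ax": 0, "ay": 0, "az": 0},
  {"tx": -0.8, "ty": 0.1, "tz": 0, "ax": 0, "ay": 0, "az": 0},
  {"tx": -0.8, "ty": 0.2, "tz": 0, "ax": 0, "ay": 0, "az": 0},
  {"tx": -0.8, "ty": 0.3, "tz": 0, "ax": 0, "ay": 0, "az": 0},
])

```text
t: 3.65
position: [0.5522, 0.1037, 0.0777]
tcp_rot: [0.985, -0.172, 0.003, -0.0]
force: [2.5, -0.4, 0.8]
width: -0.0002
```

carry_out([
  {"tx": -0.8, "ty": 0.4, "tz": 0, "ax": 0, "ay": 0, "az": 0},
  {"tx": -0.7, "ty": 0.5, "tz": 0, "ax": 0, "ay": 0, "az": 0},
  {"tx": -0.7, "ty": 0.6, "tz": 0, "ax": 0, "ay": 0, "az": 0},
  {"tx": 0, "ty": 0, "tz": 0, "ax": 0, "ay": 0, "az": 0},
  {"tx": 0, "ty": 0, "tz": 0, "ax": 0, "ay": 0, "az": 0},
])

```text
t: 4.15
position: [0.5233, 0.0971, 0.0759]
tcp_rot: [0.985, -0.172, -0.002, 0.0]
force: [-0.6, 0.7, -0.1]
width: 0.0001
```

Run:
```python
from lev import *
togo(list(c(1.6,.068))+[.078]); print(c(.99,.068))
```

```text
t 4.15 pos [0.5233 0.0971 0.0759] togo cm tool [-1.58  4.59 -0.2 ]
[0.52071083 0.09256734]
```

Force appeared during the push (2.5 N), so contact is as expected. I continue to the stop.

carry_out([
  {"tx": -0.4, "ty": 0.8, "tz": 0, "ax": 0, "ay": 0, "az": 0},
  {"tx": -0.5, "ty": 0.8, "tz": 0, "ax": 0, "ay": 0, "az": 0},
  {"tx": -0.3, "ty": 0.8, "tz": 0, "ax": 0, "ay": 0, "az": 0},
  {"tx": -0.2, "ty": 0.7, "tz": 0, "ax": 0, "ay": 0, "az": 0},
  {"tx": -0.1, "ty": 0.7, "tz": 0, "ax": 0, "ay": 0, "az": 0},
])

```text
t: 4.65
position: [0.4975, 0.066, 0.0764]
tcp_rot: [0.985, -0.172, 0.0, -0.0]
force: [2.4, 1.7, -0.5]
width: -0.0002
```

carry_out([
  {"tx": -0.1, "ty": 0.4, "tz": 0, "ax": 0, "ay": 0, "az": 0},
  {"tx": 0, "ty": 0.2, "tz": 0, "ax": 0, "ay": 0, "az": 0},
  {"tx": 0, "ty": 0, "tz": 0, "ax": 0, "ay": 0, "az": 0},
  {"tx": 0, "ty": 0, "tz": 0, "ax": 0, "ay": 0, "az": 0},
  {"tx": 0, "ty": 0, "tz": 0, "ax": 0, "ay": 0, "az": 0},
])

```text
t: 5.15
position: [0.4943, 0.0612, 0.0761]
tcp_rot: [0.985, -0.172, -0.001, 0.0]
force: [-0.5, 0.1, -0.2]
width: 0.0001
```

Run:
```python
from lev import *
togo(list(c(1.6,.068))+[.078]); print(readout.get_obs()["force"].round(2))
snap("scene","s1",(200,110,360,230),4.8)
```

```text
t 5.15 pos [0.4943 0.0612 0.0761] togo cm tool [-0.07  0.23 -0.19]
[-0.46  0.12 -0.2 ]
```

View pics/s1.png

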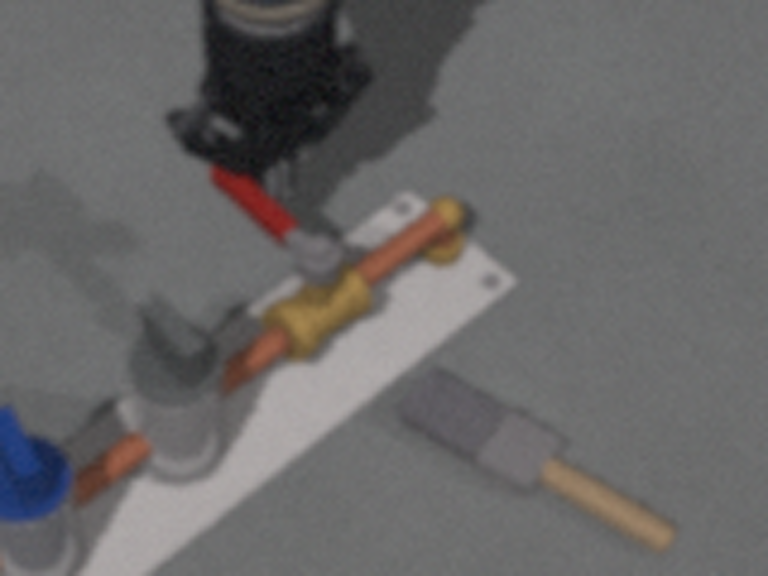

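The red lever, from (290,230) to (220,170), now stands nearly across the pipe with the finger behind it. No stop force has appeared yet, so I push on gently until one does.

carry_out([
  {"tx": 0, "ty": 0.2, "tz": 0, "ax": 0, "ay": 0, "az": 0},
  {"tx": 0, "ty": 0.2, "tz": 0, "ax": 0, "ay": 0, "az": 0},
  {"tx": 0, "ty": 0.2, "tz": 0, "ax": 0, "ay": 0, "az": 0},
  {"tx": 0, "ty": 0, "tz": 0, "ax": 0, "ay": 0, "az": 0},
  {"tx": 0, "ty": 0, "tz": 0, "ax": 0, "ay": 0, "az": 0},
])

```text
t: 5.7
position: [0.494, 0.0583, 0.0763]
tcp_rot: [0.985, -0.173, 0.001, -0.002]
force: [4.1, 14.4, -1.4]
width: -0.0
```

carry_out([
  {"tx": 0, "ty": 0.2, "tz": 0, "ax": 0, "ay": 0, "az": 0},
  {"tx": 0, "ty": 0.2, "tz": 0, "ax": 0, "ay": 0, "az": 0},
  {"tx": 0, "ty": 0, "tz": 0, "ax": 0, "ay": 0, "az": 0},
  {"tx": 0, "ty": 0, "tz": 0, "ax": 0, "ay": 0, "az": 0},
  {"tx": 0, "ty": 0, "tz": 0, "ax": 0, "ay": 0, "az": 0},
])

```text
t: 6.2
position: [0.494, 0.0577, 0.0764]
tcp_rot: [0.985, -0.175, 0.002, -0.005]
force: [7.5, 29.5, -3.6]
width: -0.0
```

Position stalled with the force rising to 30 N, so the lever is at its hard stop. Back off, rise and open.

carry_out([
  {"tx": 0, "ty": -1, "tz": 0, "ax": 0, "ay": 0, "az": 0},
  {"tx": 0, "ty": -1.5, "tz": 0, "ax": 0, "ay": 0, "az": 0},
  {"tx": 0, "ty": 0, "tz": -5, "ax": 0, "ay": 0, "az": 0},
  {"tx": 0, "ty": 0, "tz": -5, "ax": 0, "ay": 0, "az": 0},
  {"tx": 0, "ty": 0, "tz": -5, "ax": 0, "ay": 0, "az": 0},
])

```text
t: 6.7
position: [0.4994, 0.0754, 0.2273]
tcp_rot: [0.985, -0.172, -0.001, 0.0]
force: [2.2, -0.3, -0.3]
width: 0.0004
```

carry_out([
  {"tx": 2, "ty": 5, "tz": 0, "ax": 0, "ay": 0, "az": 0},
  {"tx": 2, "ty": 4.5, "tz": 0, "ax": 0, "ay": 0, "az": 0},
  {"tx": 2, "ty": 4.5, "tz": 0, "ax": 0, "ay": 0, "az": 0},
  {"tx": 2, "ty": 4.5, "tz": 0, "ax": 0, "ay": 0, "az": 0},
  {"tx": 2, "ty": 4.5, "tz": 0, "ax": 0, "ay": 0, "az": 0},
], claw=0.3)

```text
t: 7.2
position: [0.5155, -0.1731, 0.2265]
tcp_rot: [0.985, -0.172, -0.0, 0.0]
force: [1.3, 0.0, -0.2]
width: 0.0596
```

Run:
```python
from lev import *
togo([.5434,-.187,.18]); o=readout.get_obs();print(o["width"])
M=Ro.from_quat(o["tcp_rot"]).as_matrix(); print(M.round(3),np.degrees(np.arctan2(M[1,0],M[0,0])))
```

```text
t 7.2 pos [ 0.5155 -0.1731  0.2265] togo cm tool [3.1  0.36 4.65]
0.05962156537911066
[[ 0.941 -0.34  -0.   ]
 [-0.34  -0.941 -0.   ]
 [-0.     0.    -1.   ]] -19.851577368995212
```

carry_out([
  {"tx": 2.5, "ty": 0, "tz": 2, "ax": 0, "ay": 0, "az": 0},
  {"tx": 0, "ty": 0, "tz": 2.5, "ax": 0, "ay": 0, "az": 0},
  {"tx": 0, "ty": 0, "tz": 0, "ax": 0, "ay": 0, "az": 0},
  {"tx": 0, "ty": 0, "tz": 0, "ax": 0, "ay": 0, "az": 0},
  {"tx": 0, "ty": 0, "tz": 0, "ax": 0, "ay": 0, "az": 0},
])

```text
t: 7.7
position: [0.5396, -0.1793, 0.1824]
tcp_rot: [0.985, -0.172, 0.001, 0.0]
force: [-0.5, -0.7, 0.4]
width: 0.0597
```

Run:
```python
from lev import *
togo([.5434,-.187,.106])
snap("scene","s2",(130,110,300,250),4.5)
print(proj("scene",[.5434,-.187,.139]))
```

```text
t 7.7 pos [ 0.5396 -0.1793  0.1824] togo cm tool [0.61 0.59 7.64]
(np.float64(202.5178464916145), np.float64(201.064885310153))
```

View pics/s2.png

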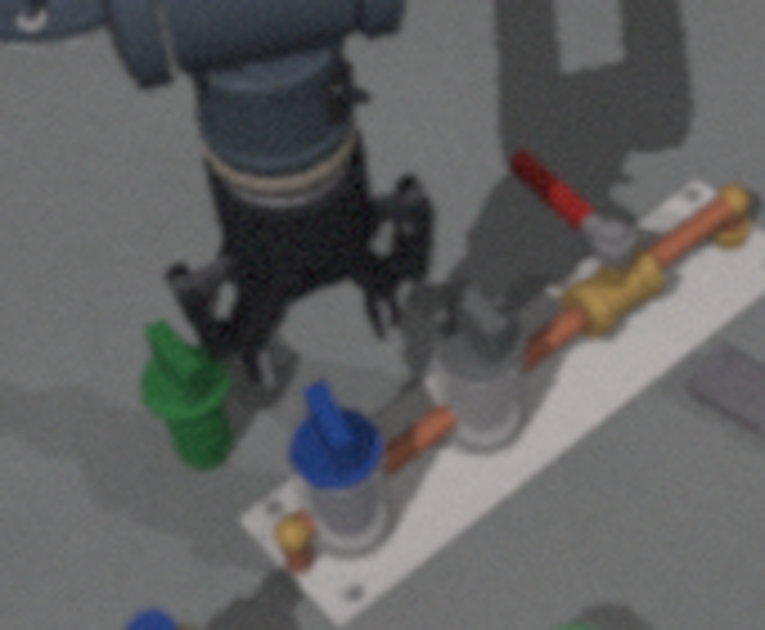

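The lever is fully across at (515,160)–(600,225). The blue bar top at about (328,410) matches the projected (326,409), between the open fingers. I descend and grip.

carry_out([
  {"tx": 0.6, "ty": 0.6, "tz": 0, "ax": 0, "ay": 0, "az": 0},
  {"tx": 0, "ty": 0, "tz": 2.5, "ax": 0, "ay": 0, "az": 0},
  {"tx": 0, "ty": 0, "tz": 2.5, "ax": 0, "ay": 0, "az": 0},
  {"tx": 0, "ty": 0, "tz": 2.5, "ax": 0, "ay": 0, "az": 0},
  {"tx": 0, "ty": 0, "tz": 0, "ax": 0, "ay": 0, "az": 0},
])

```text
t: 8.25
position: [0.5414, -0.1866, 0.1042]
tcp_rot: [0.985, -0.172, -0.003, -0.001]
force: [-0.6, 1.0, -0.8]
width: 0.06
```

carry_out([
  {"tx": 0, "ty": 0, "tz": 0, "ax": 0, "ay": 0, "az": 0},
  {"tx": 0, "ty": 0, "tz": 0, "ax": 0, "ay": 0, "az": 0},
  {"tx": 0, "ty": 0, "tz": 0, "ax": 0, "ay": 0, "az": 0},
  {"tx": 0, "ty": 0, "tz": 0, "ax": 0, "ay": 0, "az": 0},
  {"tx": 0, "ty": 0, "tz": 0, "ax": 0, "ay": 0, "az": 0},
], claw=1, squeeze=70)

```text
t: 8.75
position: [0.5441, -0.1879, 0.108]
tcp_rot: [0.985, -0.172, 0.002, 0.001]
force: [0.4, 0.2, 6.6]
width: 0.0131
```

carry_out([
  {"tx": 0, "ty": 0, "tz": -1, "ax": 0, "ay": 0, "az": 0},
  {"tx": 0, "ty": 0, "tz": -1.5, "ax": 0, "ay": 0, "az": 0},
  {"tx": 0, "ty": 0, "tz": -2, "ax": 0, "ay": 0, "az": 0},
  {"tx": 0, "ty": 0, "tz": -2, "ax": 0, "ay": 0, "az": 0},
  {"tx": 0, "ty": 0, "tz": -2, "ax": 0, "ay": 0, "az": 0},
])

```text
t: 9.25
position: [0.5425, -0.187, 0.1923]
tcp_rot: [0.985, -0.172, -0.0, -0.0]
force: [1.1, -0.5, -1.1]
width: 0.0127
```

carry_out([
  {"tx": 0, "ty": 0, "tz": -2.5, "ax": 0, "ay": 0, "az": 0},
  {"tx": 0, "ty": 0, "tz": -2.5, "ax": 0, "ay": 0, "az": 0},
  {"tx": 0, "ty": 0, "tz": -3, "ax": 0, "ay": 0, "az": 0},
  {"tx": 0, "ty": 0, "tz": -3, "ax": 0, "ay": 0, "az": 0},
  {"tx": 0, "ty": 0, "tz": -3, "ax": 0, "ay": 0, "az": 0},
])

```text
t: 9.75
position: [0.5422, -0.1868, 0.3327]
tcp_rot: [0.985, -0.172, -0.0, -0.0]
force: [0.9, -1.3, -1.2]
width: 0.0129
```

carry_out([
  {"tx": -1, "ty": 0, "tz": -3, "ax": 0, "ay": 0, "az": 0},
  {"tx": -1, "ty": 0, "tz": -3, "ax": 0, "ay": 0, "az": 0},
  {"tx": -1, "ty": 0, "tz": -3, "ax": 0, "ay": 0, "az": 0},
  {"tx": 0, "ty": 0, "tz": -2, "ax": 0, "ay": 0, "az": 0},
  {"tx": 0, "ty": 0, "tz": 0, "ax": 0, "ay": 0, "az": 0},
])

```text
t: 10.25
position: [0.5153, -0.1774, 0.4451]
tcp_rot: [0.985, -0.172, 0.003, 0.001]
force: [-0.4, -0.6, -1.1]
width: 0.0131
```

Run:
```python
from h import *
togo([.5,-.17,.35]); o=readout.get_obs(); print(o["joint_pos"].round(3),o["width"],o["force"].round(2))
snap("scene","s3",(100,40,300,220),3.8)
```

```text
t 10.25 pos [ 0.5153 -0.1774  0.4451] togo cm tool [-1.76 -0.19  9.5 ]
[-0.537  0.235  1.311 -0.     1.588  1.38 ] 0.013095885232163774 [-0.42 -0.58 -1.06]
```

View pics/s3.png

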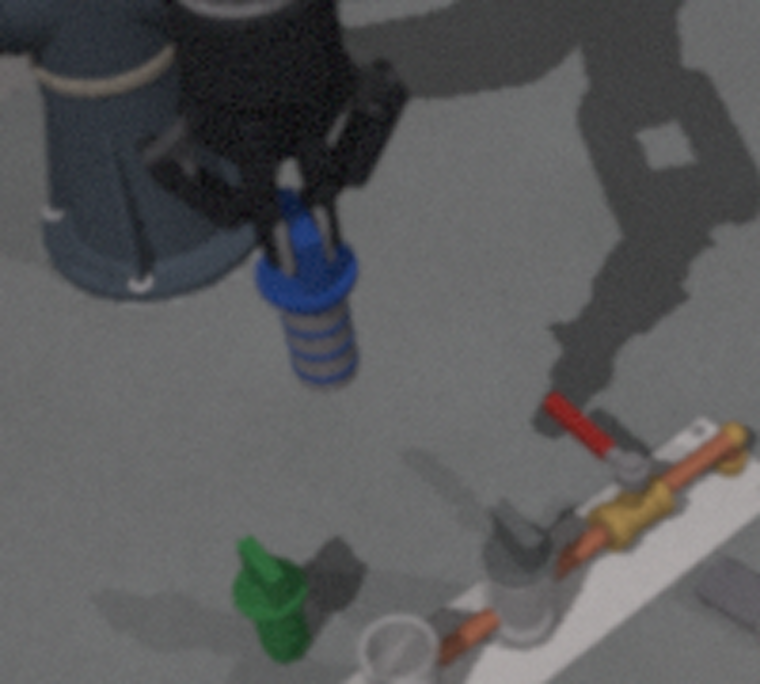

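The strainer is held upright and clear of its bowl, with the head at (305,270). The lever is still across at (580,425) and the cartridge is in place at (520,550). Now I tip it forward about tool y.

carry_out([
  {"tx": 2, "ty": 0, "tz": 0, "ax": 0, "ay": 0.08, "az": 0},
  {"tx": 3, "ty": 0, "tz": 0, "ax": 0, "ay": 0.12, "az": 0},
  {"tx": 3, "ty": 0, "tz": 0, "ax": 0, "ay": 0.12, "az": 0},
  {"tx": 3, "ty": 0, "tz": 0, "ax": 0, "ay": 0.12, "az": 0},
  {"tx": 3, "ty": 0, "tz": 0, "ax": 0, "ay": 0.12, "az": 0},
])

```text
t: 10.8
position: [0.6416, -0.2227, 0.4689]
tcp_rot: [0.947, -0.166, 0.272, 0.047]
force: [0.5, -0.2, -0.8]
width: 0.0132
```

Run:
```python
from h import *
o=readout.get_obs(); M=Ro.from_quat(o["tcp_rot"]).as_matrix(); print(o["joint_pos"].round(3),o["width"],o["position"].round(3),M[:,2].round(3))
```

```text
[-0.545  0.21   1.398  0.127  0.987  1.332] 0.013188266111297337 [ 0.642 -0.223  0.469] [ 0.499 -0.179 -0.848]
```

carry_out([
  {"tx": 2.5, "ty": 0, "tz": 0, "ax": 0, "ay": 0.1, "az": 0},
  {"tx": 2.5, "ty": 0, "tz": 0, "ax": 0, "ay": 0.1, "az": 0},
  {"tx": 2.5, "ty": 0, "tz": 0, "ax": 0, "ay": 0.1, "az": 0},
  {"tx": 1.5, "ty": 0, "tz": 0, "ax": 0, "ay": 0.08, "az": 0},
  {"tx": 0, "ty": 0, "tz": 0, "ax": 0, "ay": 0, "az": 0},
])

```text
t: 11.3
position: [0.7055, -0.2457, 0.5249]
tcp_rot: [0.88, -0.154, 0.443, 0.077]
force: [0.1, -0.1, -1.7]
width: 0.0128
```

Run:
```python
from h import *
o=readout.get_obs(); M=Ro.from_quat(o["tcp_rot"]).as_matrix(); print(o["joint_pos"].round(3),o["width"],o["position"].round(3),M[:,2].round(3),np.degrees(np.arccos(-M[2,2])))
```

```text
[-0.55   0.2    1.462  0.305  0.578  1.192] 0.012827113928710745 [ 0.705 -0.246  0.525] [ 0.756 -0.272 -0.595] 53.487968258432375
```

carry_out([
  {"tx": 1.5, "ty": 0, "tz": 0, "ax": 0, "ay": 0.08, "az": 0},
  {"tx": 2, "ty": 0, "tz": 0, "ax": 0, "ay": 0.08, "az": 0},
  {"tx": 2, "ty": 0, "tz": 0, "ax": 0, "ay": 0.08, "az": 0},
  {"tx": 1.5, "ty": 0, "tz": 0, "ax": 0, "ay": 0.07, "az": 0},
  {"tx": 0, "ty": 0, "tz": 0, "ax": 0, "ay": 0, "az": 0},
])

```text
t: 11.8
position: [0.7384, -0.2574, 0.5871]
tcp_rot: [0.8, -0.14, 0.575, 0.099]
force: [0.2, 0.3, -1.1]
width: 0.013
```

carry_out([
  {"tx": 0, "ty": 0, "tz": 0, "ax": 0, "ay": 0, "az": 0},
  {"tx": 0, "ty": 0, "tz": 0, "ax": 0, "ay": 0, "az": 0},
  {"tx": 0, "ty": 0, "tz": 0, "ax": 0, "ay": 0, "az": 0},
  {"tx": 0, "ty": 0, "tz": 0, "ax": 0, "ay": 0, "az": 0},
  {"tx": 0, "ty": 0, "tz": 0, "ax": 0, "ay": 0, "az": 0},
])

```text
t: 12.3
position: [0.7385, -0.2578, 0.59]
tcp_rot: [0.799, -0.14, 0.576, 0.101]
force: [-0.6, -0.1, 0.2]
width: 0.0131
```

Run:
```python
from h import *
im,d=snap("scene","s4",None,1.5)
snap("top","t4",None,1.5)
o=readout.get_obs(); M=Ro.from_quat(o["tcp_rot"]).as_matrix(); print(o["joint_pos"].round(3),np.abs(o["dq"]).max(),o["width"],o["position"].round(3),M[:,2].round(3),np.degrees(np.arccos(-M[2,2])))
```

```text
[-0.554  0.199  1.511  0.815  0.272  0.708] 0.00322791383914474 0.013179919354997696 [ 0.738 -0.258  0.59 ] [ 0.893 -0.322 -0.315] 71.61391259659298
```

View pics/s4.png

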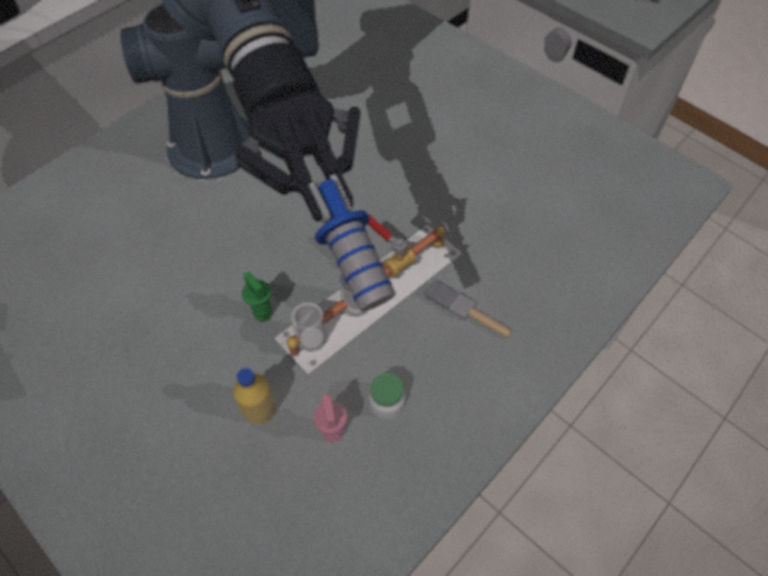

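View pics/t4.png

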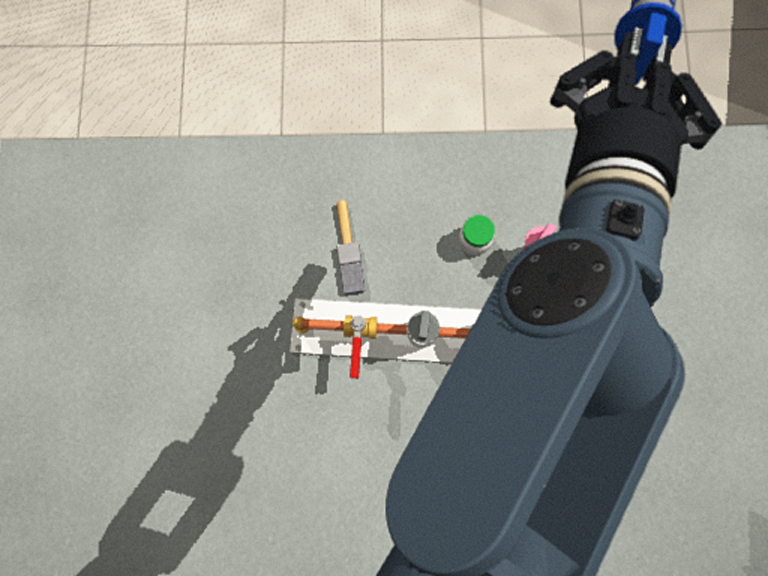

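Views so far: 8. The strainer is held tipped, with its head at scene (343,230) and foot at (372,298). The top view shows the lever straight across at (356,355), with cartridge, tub and brush where they were. A depth check of the strainer's own axis, then I hand in.

Run:
```python
from h import *
d=np.load("pics/s4.npy")
P=[]
for f in np.linspace(0,1,9):
    u,v=(345+f*(368-345))/1.5,(240+f*(285-240))/1.5
    P.append(atd("scene",u,v,float(np.median(d[int(v)-1:int(v)+2,int(u)-1:int(u)+2]))))
P=np.array(P); q=P-P.mean(0); a=np.linalg.svd(q)[2][0]; a*=np.sign(a@(P[0]-P[-1]))
ang=np.degrees(np.arccos(a[2])); print(P[[0,-1]].round(3),"tilt",ang.round(1))
if 58<ang<110 and P[:,2].min()>.3: print(ctrl.finish_job())
```

```text
[[ 0.765 -0.274  0.596]
 [ 0.806 -0.287  0.581]] tilt 71.0
the job is handed in; nothing more can be done
None
```

I closed the valve, then lifted the blue-headed strainer out and tipped it. The job is handed in with the strainer still held in the gripper; no verdict was reported.

- **Valve:** I pushed the red lever round until it stopped moving and the force rose to about 30 N. The last top picture shows it straight across the pipe.
- **Strainer:** I gripped it across its finger bar at 70 N, with the fingers reading a 13 mm opening against the 14 mm bar. I drew it straight up and tipped it forward. Its axis is about 71° from upright by depth measurement and 71.6° by the tool pose, so it is about 19° off level. It is held at about 0.55 to 0.6 m height, and the joints were almost still.
- **Other objects:** In the last pictures the cartridge, bottle, tub and brush look undisturbed. I judged this by eye and did not measure them.

One measurement disagreed. Taking the unit's origin as the centre of its base plate put the heads and valve about 10 mm off along y from where I measured them. I used the measured positions, and both the grasp and the stop contact came where those predicted.

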